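Hold the long glass cell in the photometer's light path

ROBOT

A 6-joint arm with a two-finger parallel gripper is mounted at the origin on the work surface. World frame = base frame: x ahead of the robot, y to its left, z up, the work surface at z = 0. Lengths are in mm, angles in degrees, forces in N, time in s.
With the tool pointing down it reaches from about 300 to 850 mm from the base axis. Payload 4.2 kg.
Tool frame: the origin (TCP) lies on the front face of the gripper's body, between the roots of the fingers; the fingertips stand 78 mm ahead of it and the grasp point (between the pads) lies 60 mm ahead of it; x points along the fingers, y is the direction in which the jaws open and shut, and the axes are right-handed (so a half turn about x gives the same grasp; the last joint's range is limited). The gripper opens to 91 mm and grips with 3 to 60 N. Pads are 32 mm wide; open, the fingers measure 118 mm over their backs; the gripper's body (76 mm by 178 mm) begins 60 mm behind the grasp point.
Start: joints at [66.119, 18.312, 89.639, -0, 72.044, -1.146], TCP at [222.22, 530.333, 292.276] pointing down, gripper open.
Joint ranges: [-177.97, 177.97], [-48.28, 115.42], [12.27, 149.76], [-77.06, 257.06], [2.81, 150.46], [-146.56, 146.56]. Speed limits (degrees/s): [147.25, 147.25, 180, 180, 180, 180].

INTERFACE

Orientations are given as [roll, pitch, yaw] about the fixed x, y, z axes, in that order (R = Rz(yaw) Ry(pitch) Rx(roll)).
In Python, from workcell import status, viewer, env gives the robot as it stands. The module is installed in compiled form; this text tells all that it offers.
- The arm moves only by the tool move_arm, never from a script. Its argument "moves" is a list of rows, each a list of 3 entries, a list of its own where there are three numbers: the shift along the tool's x, y, z in cm, then the turn about the tool's x in rad, then the gripper's target within -1 to 1 (fully open at 1, half-way at 0, shut at -1). A call has 1 to 20 rows; each row is the pose to reach, as a shift and turn from the pose commanded when the call began, along the tool's axes at that moment; what a row does not reach only later rows make up. A row lasts 1/8 s, in which the tool goes at most 62.5 mm and 10.7 degrees, less where a joint would pass 70% of its speed; a pose out of reach is approached as far as the arm can. A call with a gripper value outside its range is refused whole. The fingers move at their own pace and stop on an object; "force" is the grip in N (left out, the last holds). Time passes only in rows, so rows that repeat a pose let the fingers close. It gives the time, the measured TCP pose, the force and the opening at its end, in the units of the state.
- status.state(): the state, without advancing time (a new reading comes with each control period).
- viewer.grab_frame(name): name is "scene" or "top" or "wrist"; returns the picture (420x560x3 uint8, red, green, blue); there is no depth.
- viewer.get_calibration(name): a dict with "camera_matrix" (3x3 intrinsics, pixels), "eye" and "rotation" of the camera in the world. Camera axes: x right, y down, z forward; pixel columns grow to the right and rows downward; lengths in mm; the calibration is good to about 2 mm. The wrist camera is an equidistant fisheye: a pixel r from the principal point sees the ray r / f radians off the axis. A picture is of the moment at which its call begins: read the wrist's pose just before it. get_calibration takes no time and is no camera call; for the wrist camera it gives the pose at the moment of the call.
- env.job_done(): hands the job in, once; it reports no verdict.
The state is a dict: "time_s": time; "qpos": joint angles; "qvel": joint speeds; "effort": joint torques, N m; "ee_pos": TCP position; "ee_rot": TCP orientation; "force": force on the tool from outside, world axes, zero at the start; "torque": the same for the moment, N m; "gripper_width": finger opening in mm.
Only numpy, scipy, OpenCV 4.12 (cv2) and the standard library are available. Lean on these libraries where they do the work, as an engineer would, in place of code of your own. Each camera call takes 0.05 s, during which the arm holds its last target.

TASK

Slide the photometer's detector carriage along its rails until it is fully up against its stop blocks. Then take the long glass cell out of the stand, gripping it by its two frosted sides and never touching its clear end windows, and hold it upright and clear of the instrument in the open light path, about midway between lamp and detector, so that the beam runs lengthwise through the middle of both windows. Finish still holding it there, and leave the other cell, the vials and the jar where they are.

Things in the scene. Friction and masses are not known exactly. Their poses are not given: they have to be found in the camera images.
- photometer: Open-path photometer, fixed to the bench: grey base plate 100 mm wide (x), 430 mm long (its y -260 to +170 mm), 12 mm thick. Origin on the bench below the middle of the light path (thin black line across the plate); z up. The beam runs along its y, 100 mm above the bench: lamp at the +y end, detector carriage on two steel rails on the -y side, two dark stop blocks 38 mm tall at y -65 to -55 mm.
- detector (a joint): Detector carriage along its rails, m: 0 at the far end, growing along the photometer's +y towards the lamp, 0.110 against the stop blocks. About 2 N of friction; stays where left. It carries a white housing 70 x 70 mm, top 130 mm above the bench, and a 26 mm diameter nose at beam height; at the stop the nose ends at the photometer's y = -50 mm, leaving 100 mm between the noses.
- detector_post (a point): Middle of the fixed upright black round post on top of the detector housing: 16 mm diameter, 45 mm tall, from 130 to 175 mm above the bench; this point is 156 mm above the bench. It stands 15 mm behind (-y) the housing's centre. Axes as the photometer's; it moves with the carriage. Grip or push it to slide the carriage.
- lamp_nose (a point): Centre of the lamp's nose end, on the beam, at the photometer's y = +50 mm: aluminium tube, 26 mm diameter, reaching 15 mm out of the fixed white lamp housing (80 mm wide, y 65 to 155 mm, top 130 mm above the bench). Axes as the photometer's.
- light_path (a point): Point on the beam's axis midway between lamp nose and detector nose (detector at its stop), 100 mm above the bench. Its y axis runs along the beam to the lamp, z up.
- stand: Grey cell stand, fixed: plate 50 (x) x 185 (y) x 12 mm tall, origin at the centre of its underside. Three equal pockets 8 mm deep, 20 (x) x 36 (y) mm, in a row at y = -58, 0 and +58 mm; pocket floors 4 mm above the bench. The long cell, the square cell and the small vial stand in them in any order.
- long_cell: Long sealed glass cell, upright in the stand: 18 (x) x 34 (y) x 50 mm tall, about 50 g. Origin at the centre of its underside; z up. Its two long sides (+x and -x, 18 mm apart) are frosted white; its two narrow ends (+y and -y, 34 mm apart) are clear windows. Light passes along its y. In the stand its y lies along the stand's y and its lowest 8 mm are in the pocket.
- cell_mid (a point): Centre of the long cell, 25 mm above its underside; axes as the cell's.
- frosted_sides: The two frosted white sides of the long cell (faces at its x = -9 and +9 mm, 32 mm long in y, 50 mm tall). Origin and axes as the cell's.
- clear_windows: The two clear end windows of the long cell (faces at its y = -17 and +17 mm, each 14 mm wide in x, from 2 to 48 mm above the underside). Origin and axes as the cell's. No finger may touch them.
- square_cell: Bystander in the stand: small square cell 12.5 x 12.5 mm, 46 mm tall, white lid. Origin at the centre of its underside.
- small_vial: Bystander in the stand: round glass vial 17 mm diameter, 45 mm tall, white cap. Origin at the centre of its underside.
- tall_vial: Bystander on the bench: round vial 28 mm diameter, 62 mm tall, white cap. Origin at the centre of its underside.
- sample_jar: Bystander on the bench: round jar 56 mm diameter, 60 mm tall, yellow cap. Origin at the centre of its underside.
Not all that is in view belongs to the job. What is shaped like the long_cell but green is not meant.

How it is judged:
By the outcome, as a careful person would: the job done as asked, in the order asked, and still so for the second after the job is handed in, while the arm keeps its last pose, push and grip.
It also fails if it takes over 50 s, if anything falls off the work surface, if the arm or the gripper's body presses on something with over 40 N, if the wrist force passes 120 N, or if a joint passes its speed limit or range.

## Working session

There is one attempt and no reset: what is moved stays moved. The work goes in short steps, Python scripts to look and compute and a tool call to move; the robot and the scene stay as the last step left them, time stands still between calls to the robot, and variables do not carry over. Pictures are saved under pics/ and viewed, and the job is handed in when it is done.

Besides the shell and the picture viewer there is one more tool, called after ">>>" by a JSON object that holds its "op" and its "data", one argument or row to a line. move_arm: Moves the arm, as the interface text tells. Its arguments: {"type":"object","properties":{"moves":{"type":"array","items":{"type":"array"}},"force":{"type":"number"}},"required":["moves"]}

```bash
mkdir -p pics
python3 - <<'E'
from workcell import status, viewer, env
import cv2
print(status.state())
for n in ("scene","top","wrist"):
    c=viewer.get_calibration(n);print(n,c)
    cv2.imwrite(f"pics/{n}0.png",viewer.grab_frame(n)[:,:,::-1])
E
```

```text
{'time_s': 0.0, 'qpos': array([ 6.61187424e+01,  1.83500647e+01,  8.97058288e+01, -8.02706135e-04,
        7.20433027e+01, -1.14584190e+00]), 'qvel': array([-0.00402098, -0.07450476,  0.05601932,  0.04760446,  0.00922287,
        0.05334201]), 'effort': array([-8.17058590e-04, -4.12459731e+01, -2.31970704e+01,  7.26635009e-02,
        4.56382823e-02, -1.23548598e-04]), 'ee_pos': array([222.07785263, 529.98770454, 291.43987365]), 'ee_rot': array([ -90.70503932,   89.90080083, -113.44020689]), 'force': array([-0.29463161, -0.22484066,  0.135538  ]), 'torque': array([ 0.01801391, -0.0337592 ,  0.02509766]), 'gripper_width': 91.37709816090046}
scene {'camera_matrix': array([[421.28679349,   0.        , 281.3430803 ],
       [  0.        , 421.28679349, 216.40109852],
       [  0.        ,   0.        ,   1.        ]]), 'eye': array([ 965.67445695, -570.30656247,  579.8285256 ]), 'rotation': array([-124.21771197,   -0.67033861,   36.83062892])}
top {'camera_matrix': array([[526.57445688,   0.        , 270.96862329],
       [  0.        , 526.57445688, 214.35533349],
       [  0.        ,   0.        ,   1.        ]]), 'eye': array([ 492.62668573,  -41.0477243 , 1141.16427542]), 'rotation': array([-177.15091001,    0.68230624,  -89.72602982])}
wrist {'camera_matrix': array([[325.1922621 ,   0.        , 278.05615146],
       [  0.        , 325.1922621 , 213.95539425],
       [  0.        ,   0.        ,   1.        ]]), 'eye': array([152.0347139 , 558.98921572, 383.91473907]), 'rotation': array([1.64329020e+02, 1.53914244e-01, 6.72335967e+01])}
```

View pics/scene0.png

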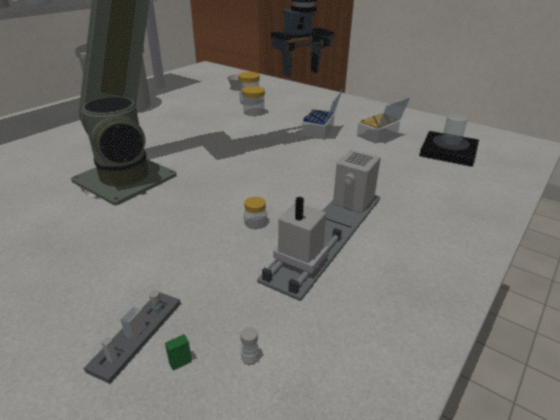

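View pics/top0.png

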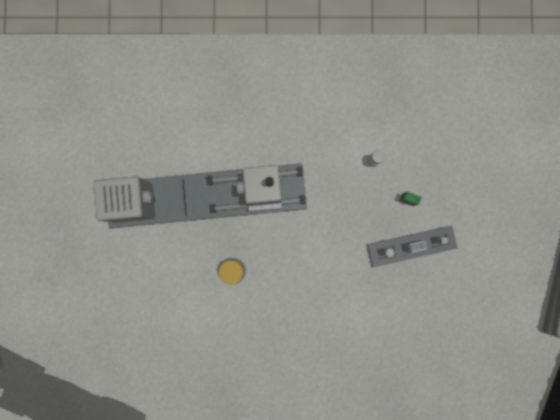

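View pics/wrist0.png

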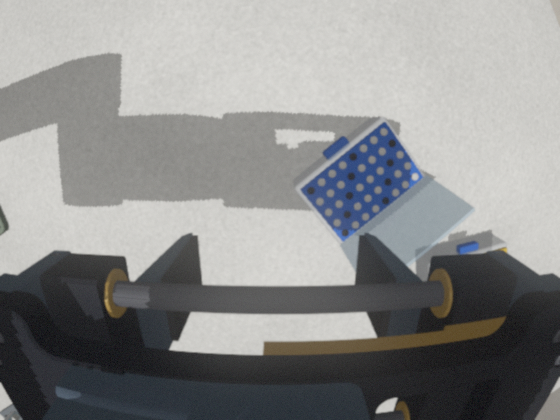

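The top view shows the photometer at (110–305, 165–225), with the lamp at the left, the detector post near (270,182) and the stand at (412,246). I'll enlarge both areas.

Run:
```python
import cv2
a=cv2.imread("pics/top0.png")
cv2.imwrite("pics/t_a.png",cv2.resize(a[150:240,85:315],None,fx=3.4,fy=3.4,interpolation=cv2.INTER_CUBIC))
cv2.imwrite("pics/t_b.png",cv2.resize(a[140:275,355:465],None,fx=4.4,fy=4.4,interpolation=cv2.INTER_CUBIC))
b=cv2.imread("pics/scene0.png")
cv2.imwrite("pics/s_a.png",cv2.resize(b[280:385,75:275],None,fx=4,fy=4,interpolation=cv2.INTER_CUBIC))
```

```text
(no output)
```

View pics/t_a.png

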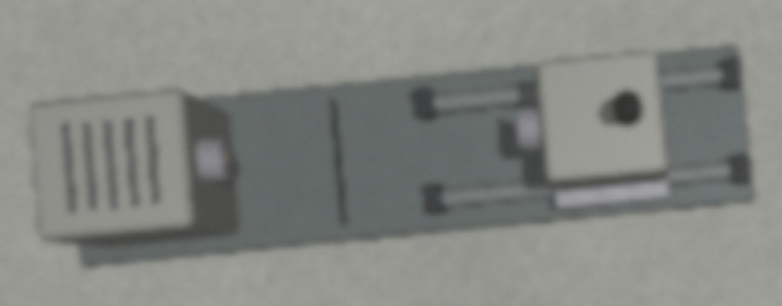

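View pics/t_b.png

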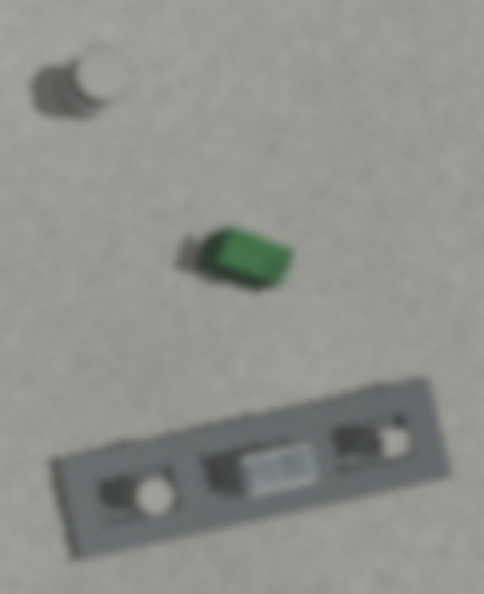

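View pics/s_a.png

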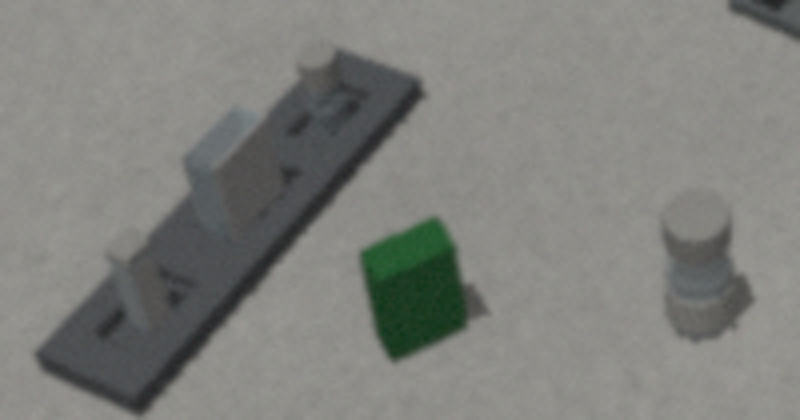

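```bash
cat > h.py <<'E'
import numpy as np
from scipy.spatial.transform import Rotation as Ro
from scipy.optimize import least_squares
from workcell import status, viewer, env
def cal(n):
    c=viewer.get_calibration(n); return c['camera_matrix'],np.array(c['eye']),Ro.from_euler('xyz',c['rotation'],degrees=True).as_matrix()
def ray(K,R,p,fish=False):
    d=np.array([(p[0]-K[0,2])/K[0,0],(p[1]-K[1,2])/K[1,1],1.])
    if fish:
        r=np.hypot(d[0],d[1]); d=np.array([d[0]/r*np.sin(r),d[1]/r*np.sin(r),np.cos(r)])
    return R@d
def onz(C,p,z,fish=False):
    K,e,R=C; d=ray(K,R,p,fish); return e+d*(z-e[2])/d[2]
def proj(C,P,fish=False):
    K,e,R=C; d=R.T@(np.asarray(P)-e)
    if fish:
        rho=np.hypot(d[0],d[1]); t=np.arctan2(rho,d[2]); u=d[:2]/rho*t
    else: u=d[:2]/d[2]
    return np.array([u[0]*K[0,0]+K[0,2],u[1]*K[1,1]+K[1,2]])
def fit(C,obs,g,fish=False):
    # obs: list of (local xyz, pixel); pose x,y,yaw
    def f(v):
        c,s=np.cos(v[2]),np.sin(v[2])
        return np.concatenate([proj(C,[v[0]+c*l[0]-s*l[1],v[1]+s*l[0]+c*l[1],l[2]],fish)-p for l,p in obs])
    r=least_squares(f,g); return r.x, r.fun.reshape(-1,2)
def w(v,l):
    c,s=np.cos(v[2]),np.sin(v[2]); return np.array([v[0]+c*l[0]-s*l[1],v[1]+s*l[0]+c*l[1],l[2]])
E
python3 - <<'E'
from h import *
C=cal("top")
def A(x,y): return np.array([(x+.5)/3.4-.5+85,(y+.5)/3.4-.5+150])
def B(x,y): return np.array([(x+.5)/4.4-.5+355,(y+.5)/4.4-.5+140])
obs=[((50,-260,12),A(737,45)),((-50,-260,12),A(752,201)),((-50,170,12),A(80,265)),((40,0,12),A(333,100)),((-40,0,12),A(345,224)),
((40,155,130),A(32,103)),((40,65,130),A(182,91)),((-40,65,130),A(196,229)),((-40,155,130),A(44,240))]
v,r=fit(C,obs,[500,100,0]); print("phot",v[:2],np.degrees(v[2]));print(r.round(1).tolist())
print("post top",onz(C,A(628,108),175)); 
h=np.mean([onz(C,A(*p),130) for p in ((540,63),(655,55),(665,170),(548,182))],0); print("housing",h)
for nm,P in (("stop post@d=.11 world",None),): pass
c,s=np.cos(v[2]),np.sin(v[2])
for q in (onz(C,A(628,108),175),h):
    d=q[:2]-v[:2]; print("local",c*d[0]+s*d[1],-s*d[0]+c*d[1])
print("lp",w(v,(0,0,100)),"stopblk px", (proj(C,w(v,(0,-60,38)))))
obs=[((25,92.5,12),B(52,460)),((25,-92.5,12),B(430,378)),((-25,-92.5,12),B(450,474)),((-25,92.5,12),B(75,558))]
u,r=fit(C,obs,[350,-300,0]); print("stand",u[:2],np.degrees(u[2]));print(r.round(1).tolist())
k=np.mean([onz(C,B(*p),54) for p in ((238,459),(310,442),(320,481),(249,498))],0);print("cell top",k)
for nm,p,z in(("green",(250,258),50),("vial",(100,75),62)):print(nm,onz(C,B(*p),z))
print("jar",onz(C,(231,272),60))
E
```

```text
phot [584.30554075 158.84657166] 5.844384980453456
[[1.1, -0.2], [1.3, 0.0], [0.0, 0.7], [0.4, 0.1], [0.2, 0.4], [-1.5, -0.1], [0.6, -1.1], [-0.1, -0.6], [-1.7, 0.7]]
post top [601.4351854  -26.04322425 175.        ]
housing [601.09450007 -10.60811816 130.        ]
local -1.7861598899446385 -185.67302171185852
local -0.5533643682118772 -170.28345441165416
lp [584.30554075 158.84657166 100.        ] stopblk px [210.8219604  193.72340645]
stand [ 482.72331894 -328.25687551] 12.642508862087908
[[0.4, -0.5], [-0.9, -0.4], [0.0, 0.7], [0.4, 0.2]]
cell top [ 481.96973053 -330.37473698   54.        ]
green [ 581.49335012 -318.61713309   50.        ]
vial [ 666.09733047 -246.33599285   62.        ]
jar [427.91218252  53.32482859  60.        ]
```

```bash
cat >> h.py <<'E'
def tool():
    s=status.state(); return s,np.array(s['ee_pos']),Ro.from_euler('xyz',s['ee_rot'],degrees=True).as_matrix()
def plan(P,yang):
    """TCP target P, world angle (deg, mod 180) wanted for tool y"""
    s,p,R=tool(); d=R.T@(np.array(P)-p)/10
    a=np.degrees(np.arctan2(R[1,1],R[0,1]))
    t=(yang-a+90)%180-90   # world ccw turn about z
    # tool x down: turn about tool x = -t
    print("shift cm",d.round(2),"turn rad",round(-np.radians(t),3),"y now",round(a,1),"q6",s['qpos'][5].round(1),"tcp",p.round(1),"toolx",R[:,0].round(3),"toolz",R[:,2].round(2),"F",s['force'].round(1),"w",round(s['gripper_width'],1),"t",s['time_s'])
E
cat > g.txt <<'E'
E
python3 - <<'E'
from h import *
v=(584.3,158.8,np.radians(5.84))
P=w(v,(-1,-260,292)); print(P); plan(P,5.84)
E
```

```text
[609.76040595 -99.95232893 292.        ]
shift cm [ 2.000e-02 -4.312e+01  6.010e+01] turn rad 1.072 y now 67.3 q6 -1.1 tcp [222.1 530.1 291.6] toolx [-0.001 -0.001 -1.   ] toolz [ 0.92 -0.39 -0.  ] F [-1.  -0.7  0. ] w 91.1 t 0.15
```

>>> {"op": "move_arm", "data": {
  "moves": [
    [[0,-43.1,60.1],1.07,-1],
    [[0,-43.1,60.1],1.07,-1],
    [[0,-43.1,60.1],1.07,-1],
    [[0,-43.1,60.1],1.07,-1],
    [[0,-43.1,60.1],1.07,-1],
    [[0,-43.1,60.1],1.07,-1],
    [[0,-43.1,60.1],1.07,-1],
    [[0,-43.1,60.1],1.07,-1],
    [[0,-43.1,60.1],1.07,-1],
    [[0,-43.1,60.1],1.07,-1],
    [[0,-43.1,60.1],1.07,-1],
    [[0,-43.1,60.1],1.07,-1],
    [[0,-43.1,60.1],1.07,-1],
    [[0,-43.1,60.1],1.07,-1],
    [[0,-43.1,60.1],1.07,-1]
  ]
}}

```text
time_s: 2.02
ee_pos: [609.4, -98.3, 292.3]
ee_rot: [-147.9, 90.0, 128.2]
force: [-0.7, 0.1, 0.1]
gripper_width: 0.5
```

Run:
```python
from h import *
import cv2
v=(584.3,158.8,np.radians(5.84))
plan(w(v,(-1,-260,220)),5.84)
print(viewer.get_calibration("wrist"))
cv2.imwrite("pics/w1.png",viewer.grab_frame("wrist")[:,:,::-1])
```

```text
shift cm [7.23 0.02 0.18] turn rad 0.003 y now 6.0 q6 -16.3 tcp [609.4 -98.3 292.3] toolx [-0.  0. -1.] toolz [ 0.11 -0.99 -0.  ] F [-0.7  0.1  0.1] w 0.5 t 2.025
{'camera_matrix': array([[325.1922621 ,   0.        , 278.05615146],
       [  0.        , 325.1922621 , 213.95539425],
       [  0.        ,   0.        ,   1.        ]]), 'eye': array([601.61211871, -23.09519142, 384.77794724]), 'rotation': array([1.64302344e+02, 4.43959238e-02, 6.00469095e+00])}
```

View pics/w1.png

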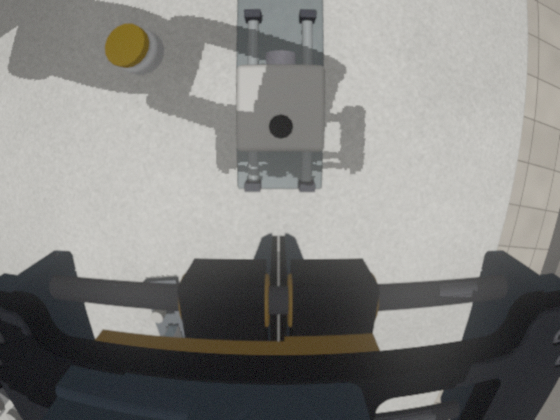

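The post (280,126) is straight ahead of the closed fingers. I'll refine the photometer's pose from this view.

Run:
```python
from h import *
import cv2
a=cv2.imread("pics/w1.png")
cv2.imwrite("pics/w1c.png",cv2.resize(a[0:200,225:335],None,fx=3,fy=3,interpolation=cv2.INTER_CUBIC))
C=cal("wrist")
for n,p,z in (("post",(280.5,126),175),("rb",(323,188.5),12),("lb",(237,187.5),12)): print(n,onz(C,p,z,True))
```

```text
post [603.17339496 -23.6572849  175.        ]
rb [661.73367106 -90.91685458  12.        ]
lb [ 561.17762338 -100.35051281   12.        ]
```

View pics/w1c.png

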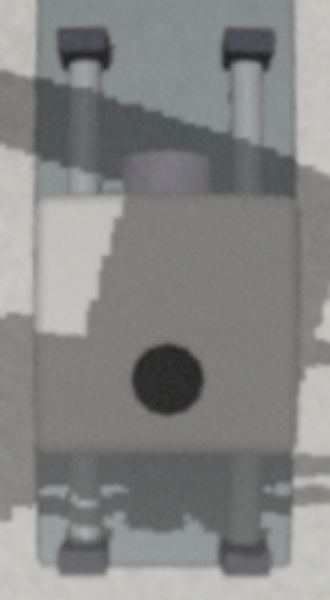

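>>> {"op": "move_arm", "data": {
  "moves": [
    [[5,0,0],0,-1],
    [[7,0,0],0,-1],
    [[7,0,-2],0,-1],
    [[7,0,-4],0,-1],
    [[7,0,-5],0,-1],
    [[7,0,-6],0,-1],
    [[7,0,-7],0,-1],
    [[7,0,-8],0,-1],
    [[7,0,-9],0,-1],
    [[7,0,-10],0,-1],
    [[7,0,-10.5],0,-1],
    [[7,0,-11],0,-1],
    [[7,0,-11],0,-1]
  ]
}}

```text
time_s: 3.7
ee_pos: [598.1, 10.4, 221.9]
ee_rot: [-114.9, 89.9, 161.1]
force: [0.8, -0.1, 1.3]
gripper_width: 0.4
```

Run:
```python
from h import *
import cv2
v=(584.3,158.8,np.radians(5.84))
plan(w(v,(-1,-130,220)),5.84)
cv2.imwrite("pics/w2.png",viewer.grab_frame("wrist")[:,:,::-1])
```

```text
shift cm [ 0.19  0.05 -1.9 ] turn rad 0.002 y now 6.0 q6 -6.1 tcp [598.1  10.4 221.9] toolx [-0.002  0.001 -1.   ] toolz [ 0.1  -0.99 -0.  ] F [ 0.8 -0.1  1.3] w 0.4 t 3.7
```

View pics/w2.png

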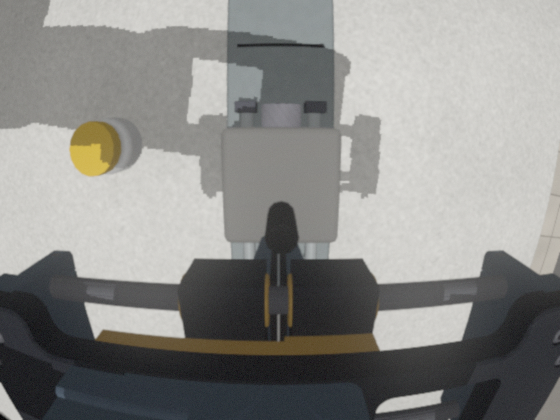

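The carriage (222–340, 125–242) is moving with the fingers and is not yet at the stops (rows 100–125). I'll keep pushing gently.

>>> {"op": "move_arm", "data": {
  "moves": [
    [[0,0,-0.4],0,-1],
    [[0,0,-0.8],0,-1],
    [[0,0,-1.1],0,-1],
    [[0,0,-1.3],0,-1],
    [[0,0,-1.3],0,-1]
  ]
}}

```text
time_s: 4.38
ee_pos: [597.0, 23.2, 222.1]
ee_rot: [-134.3, 90.0, 141.7]
force: [-0.5, -1.3, -0.8]
gripper_width: 0.3
```

>>> {"op": "move_arm", "data": {
  "moves": [
    [[0,0,-0.2],0,-1],
    [[0,0,-0.3],0,-1],
    [[0,0,-0.3],0,-1]
  ]
}}

```text
time_s: 4.75
ee_pos: [597.0, 23.9, 222.2]
ee_rot: [-5.0, 89.8, -89.0]
force: [0.8, -7.8, -0.7]
gripper_width: 0.2
```

>>> {"op": "move_arm", "data": {
  "moves": [
    [[0,0,-0.2],0,-1],
    [[0,0,-0.4],0,-1],
    [[0,0,-0.4],0,-1]
  ]
}}

```text
time_s: 5.12
ee_pos: [596.9, 24.7, 222.3]
ee_rot: [-0.9, 89.4, -84.9]
force: [1.5, -18.4, 0.1]
gripper_width: 0.4
```

Run:
```python
from h import *
import cv2
v=(584.3,158.8,np.radians(5.84))
plan(w(v,(-1,-130,220)),5.84)
im=viewer.grab_frame("wrist")[:,:,::-1]
cv2.imwrite("pics/w3.png",cv2.resize(im[60:280,190:380],None,fx=2.7,fy=2.7,interpolation=cv2.INTER_CUBIC))
```

```text
shift cm [ 0.23  0.01 -0.47] turn rad 0.004 y now 6.0 q6 -4.2 tcp [596.9  24.7 222.3] toolx [ 0.001 -0.011 -1.   ] toolz [ 0.11 -0.99  0.01] F [  1.5 -18.4   0.1] w 0.4 t 5.125
```

View pics/w3.png

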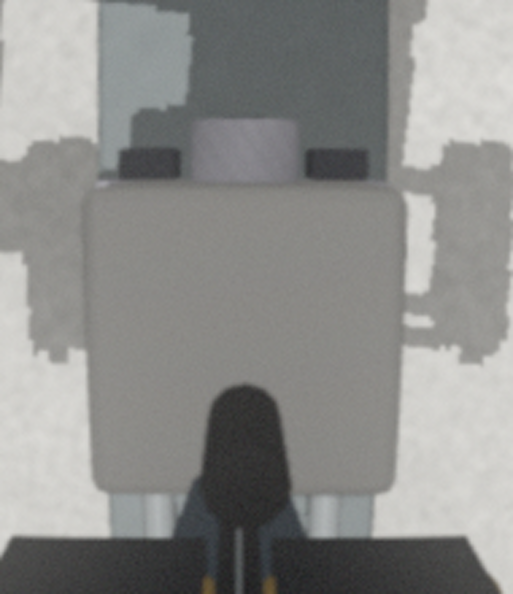

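The carriage is against the stops: force rose to 18 N with the position almost unchanged. I'll back off, rise and re-measure.

>>> {"op": "move_arm", "data": {
  "moves": [
    [[0,0,1.5],0,-1],
    [[0,0,3.5],0,-1],
    [[-4,0,3.5],0,-1],
    [[-8,0,3.5],0,-1],
    [[-8,0,3.5],0,-1],
    [[-8,0,3.5],0,-1]
  ]
}}

```text
time_s: 5.92
ee_pos: [599.8, -5.1, 301.6]
ee_rot: [-127.6, 89.9, 148.3]
force: [-0.8, 0.7, -0.1]
gripper_width: 0.6
```

Run:
```python
from h import *
import cv2
plan((482.0,-329.5,200),12.6)
print(viewer.get_calibration("wrist"))
im=viewer.grab_frame("wrist")[:,:,::-1]
cv2.imwrite("pics/w4.png",im)
cv2.imwrite("pics/w4c.png",cv2.resize(im[0:230,190:380],None,fx=2.6,fy=2.6,interpolation=cv2.INTER_CUBIC))
im=viewer.grab_frame("top")[:,:,::-1]
cv2.imwrite("pics/top1.png",im)
cv2.imwrite("pics/top1c.png",cv2.resize(im[150:240,85:315],None,fx=3.4,fy=3.4,interpolation=cv2.INTER_CUBIC))
```

```text
shift cm [ 10.16 -15.07  31.05] turn rad -0.116 y now 5.9 q6 -7.6 tcp [599.8  -5.1 301.6] toolx [-0.001  0.001 -1.   ] toolz [ 0.1  -0.99 -0.  ] F [-0.8  0.7 -0.1] w 0.6 t 5.925
{'camera_matrix': array([[325.1922621 ,   0.        , 278.05615146],
       [  0.        , 325.1922621 , 213.95539425],
       [  0.        ,   0.        ,   1.        ]]), 'eye': array([592.18924221,  70.03485475, 394.09069075]), 'rotation': array([1.64313882e+02, 7.16167199e-02, 5.91557921e+00])}
```

View pics/w4c.png

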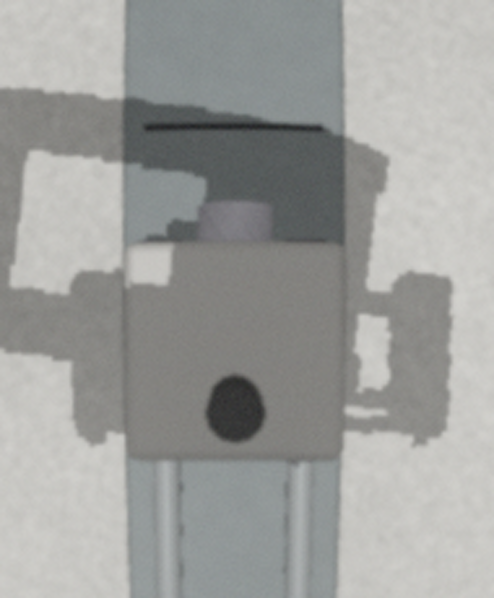

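View pics/top1c.png

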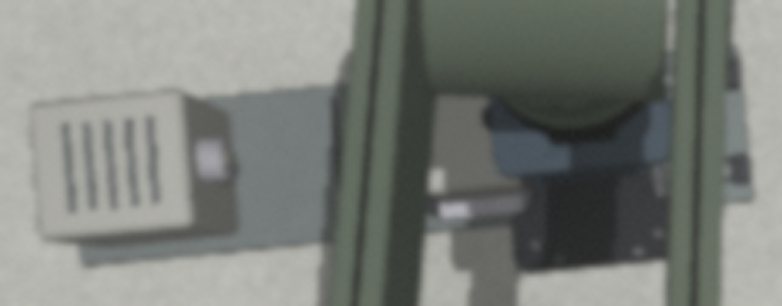

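Run:
```python
from h import *
e=np.array([592.18924221,70.03485475,394.09069075]);K=cal("wrist")[0]
C=(K,e,Ro.from_euler('xyz',[164.313882,.0716167,5.91557921],degrees=True).as_matrix())
def A(x,y): return np.array([(x+.5)/2.6-.5+190,(y+.5)/2.6-.5])
obs=[((-35,-65,130),A(126,242)),((35,-65,130),A(344,242)),((-35,-135,130),A(131,458)),((35,-135,130),A(341,458)),((0,-115,175),A(235,411)),((0,0,12),A(234,127))]
v,r=fit(C,obs,[584,160,.1],True);print(v[:2],np.degrees(v[2]),r.round(1).tolist())
l=onz(C,A(145,127),12,True);m=onz(C,A(323,129),12,True);print(l,m,(l+m)/2,np.degrees(np.arctan2(m[1]-l[1],m[0]-l[0])))
```

```text
[583.87776144 162.23190181] 6.003522498335429 [[-1.7, -0.9], [1.8, -0.9], [-2.3, 1.1], [1.7, 1.1], [0.5, 0.3], [-0.2, -0.9]]
[544.59076895 157.70466803  12.        ] [623.72806602 165.05585583  12.        ] [584.15941748 161.38026193  12.        ] 5.3070652818854045
```

Run:
```python
from h import *
u=(482.2,-328.8,np.radians(12.64))
plan(w(u,(0,-85,260)),12.6)
```

```text
shift cm [  4.08 -14.03  39.43] turn rad -0.116 y now 6.0 q6 -7.5 tcp [599.5  -5.  300.7] toolx [-0.003  0.    -1.   ] toolz [ 0.1  -0.99 -0.  ] F [-0.5 -0.3 -0.8] w 0.6 t 6.025
```

>>> {"op": "move_arm", "data": {
  "moves": [
    [[0,-2,6],-0.03,1],
    [[4,-5,12],-0.116,1],
    [[4,-14,39.4],-0.116,1],
    [[4,-14,39.4],-0.116,1],
    [[4,-14,39.4],-0.116,1],
    [[4,-14,39.4],-0.116,1],
    [[4,-14,39.4],-0.116,1],
    [[4,-14,39.4],-0.116,1],
    [[4,-14,39.4],-0.116,1],
    [[4,-14,39.4],-0.116,1],
    [[4,-14,39.4],-0.116,1]
  ]
}}

```text
time_s: 7.4
ee_pos: [502.3, -410.1, 262.4]
ee_rot: [141.6, 90.0, 64.3]
force: [-0.0, 0.2, -0.3]
gripper_width: 91.3
```

Run:
```python
from h import *
import cv2
u=(482.2,-328.8,np.radians(12.64))
plan(w(u,(0,0,130)),12.6)
c=viewer.get_calibration("wrist");print(c['eye'],c['rotation'])
im=viewer.grab_frame("wrist")[:,:,::-1]
cv2.imwrite("pics/w5.png",im)
cv2.imwrite("pics/w5c.png",cv2.resize(im[40:240,180:380],None,fx=3,fy=3,interpolation=cv2.INTER_CUBIC))
```

```text
shift cm [13.24 -0.17 -8.37] turn rad 0.002 y now 12.7 q6 -53.0 tcp [ 502.3 -410.1  262.4] toolx [ 0.  0. -1.] toolz [ 0.22 -0.98 -0.  ] F [-0.   0.2 -0.3] w 91.3 t 7.4
[ 485.70354602 -336.40645427  354.76745024] [1.64289850e+02 2.36905728e-02 1.26738663e+01]
```

View pics/w5.png

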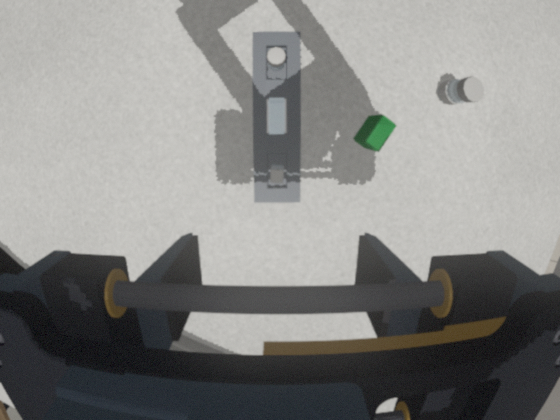

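View pics/w5c.png

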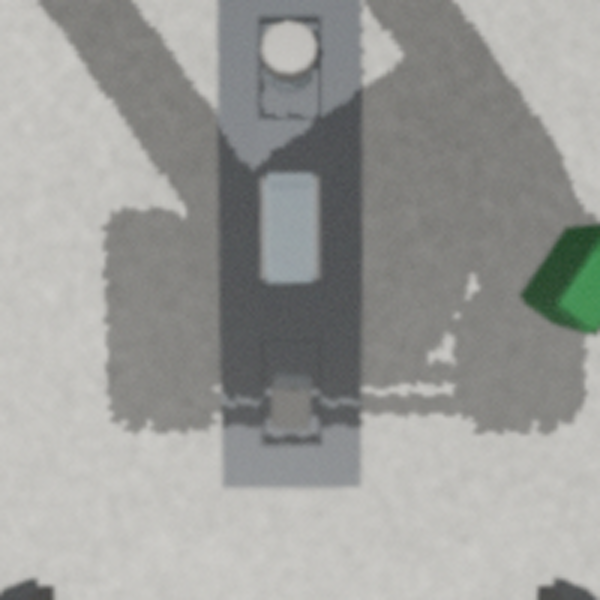

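The long cell is in the middle pocket, its top at crop (260–320, 172–284). It lines up with the tool axis.

Run:
```python
from h import *
C=cal("wrist")
def A(x,y): return np.array([(x+.5)/3-.5+180,(y+.5)/3-.5+40])
k=[onz(C,A(*p),54,True) for p in ((260,172),(320,172),(320,284),(260,284))]
m=np.mean(k,0);print(np.round(k,1),m)
d=(k[0]+k[1]-k[2]-k[3]);print("ydir ang",np.degrees(np.arctan2(-d[0],d[1])),np.linalg.norm(d)/2,np.linalg.norm(k[0]-k[1]))
s=[onz(C,A(*p),12,True) for p in ((223,488),(361,488),(220,150),(361,80))]
e=s[1]-s[0];print(np.round(s,1),"stand ang",np.degrees(np.arctan2(e[1],e[0])), (s[0]+s[1])/2)
plan((m[0],m[1],130),12.65)
```

```text
[[ 469.5 -313.8   54. ]
 [ 487.3 -309.8   54. ]
 [ 494.9 -343.6   54. ]
 [ 477.  -347.6   54. ]] [ 482.18236827 -328.69073647   54.        ]
ydir ang 12.641431335977677 34.611490563215774 18.17707652093314
[[ 478.3 -423.7   12. ]
 [ 527.1 -412.7   12. ]
 [ 452.  -305.8   12. ]
 [ 494.1 -270.7   12. ]] stand ang 12.663638786856016 [ 502.70875794 -418.18913018   12.        ]
shift cm [13.24 -0.17 -8.4 ] turn rad 0.001 y now 12.7 q6 -53.0 tcp [ 502.2 -410.3  262.4] toolx [ 0.  0. -1.] toolz [ 0.22 -0.98  0.  ] F [-0.3  0.1  0.1] w 91.5 t 7.45
```

>>> {"op": "move_arm", "data": {
  "moves": [
    [[2,-0.17,-5],0,1],
    [[6,-0.17,-8.4],0,0.3],
    [[10,-0.17,-8.4],0,0.1],
    [[13,-0.17,-8.4],0,0],
    [[15,-0.17,-8.4],0,0],
    [[15,-0.17,-8.4],0,0],
    [[15,-0.17,-8.4],0,0]
  ]
}}

```text
time_s: 8.32
ee_pos: [482.4, -329.9, 113.2]
ee_rot: [45.5, 89.9, -31.8]
force: [0.5, -0.5, 0.0]
gripper_width: 45.5
```

Run:
```python
from h import *
import cv2
plan((482.2,-328.7,95),12.65)
im=viewer.grab_frame("wrist")[:,:,::-1]
cv2.imwrite("pics/w6.png",im)
im=viewer.grab_frame("scene")[:,:,::-1]
cv2.imwrite("pics/s6.png",cv2.resize(im[230:385,45:275],None,fx=3.4,fy=3.4,interpolation=cv2.INTER_CUBIC))
```

```text
shift cm [ 1.82  0.   -0.12] turn rad -0.0 y now 12.6 q6 -48.1 tcp [ 482.4 -329.9  113.2] toolx [ 0.001 -0.001 -1.   ] toolz [ 0.22 -0.98  0.  ] F [ 0.5 -0.5  0. ] w 45.5 t 8.325
```

View pics/w6.png

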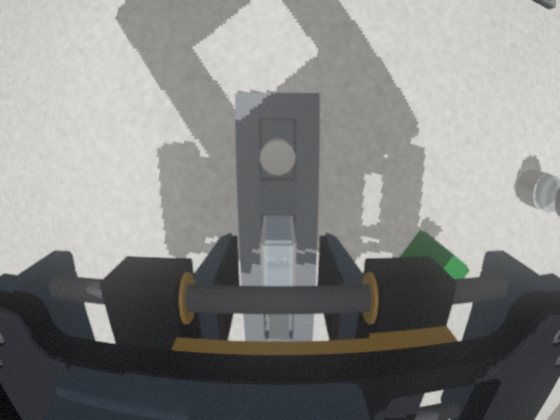

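View pics/s6.png

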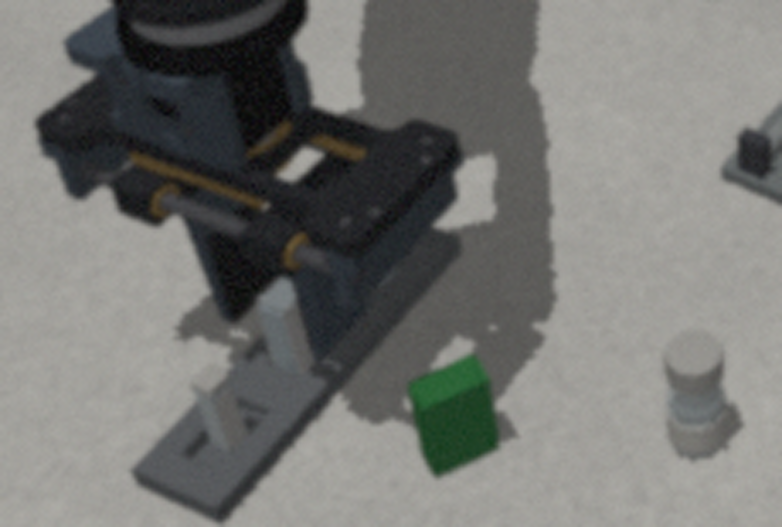

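The cell sits centred between the fingers, on its frosted sides. I'll go down and grip.

>>> {"op": "move_arm", "data": {
  "moves": [
    [[1,0,-0.1],0,0],
    [[1.8,0,-0.1],0,0],
    [[1.8,0,-0.1],0,0],
    [[1.8,0,-0.1],0,-0.4],
    [[1.8,0,-0.1],0,-1],
    [[1.8,0,-0.1],0,-1],
    [[1.8,0,-0.1],0,-1],
    [[1.8,0,-0.1],0,-1]
  ],
  "force": 20
}}

```text
time_s: 9.43
ee_pos: [481.7, -328.9, 94.4]
ee_rot: [53.3, 90.0, -24.1]
force: [0.5, 0.0, 0.6]
gripper_width: 18.0
```

Run:
```python
from h import *
plan((482.2,-328.7,150),12.65)
```

```text
shift cm [-5.56  0.06 -0.  ] turn rad -0.001 y now 12.6 q6 -48.1 tcp [ 481.7 -328.9   94.4] toolx [ 0. -0. -1.] toolz [ 0.22 -0.98  0.  ] F [0.5 0.  0.6] w 18.0 t 9.425
```

>>> {"op": "move_arm", "data": {
  "moves": [
    [[-2,0,0],0,-1],
    [[-5,0,0],0,-1],
    [[-10,0,0],0,-1],
    [[-15,0,0],0,-1],
    [[-20,0,0],0,-1],
    [[-20,0,0],0,-1]
  ]
}}

```text
time_s: 10.18
ee_pos: [482.8, -329.7, 298.8]
ee_rot: [42.6, 89.5, -34.8]
force: [-0.7, 0.2, -1.5]
gripper_width: 17.6
```

Run:
```python
from h import *
import cv2
plan((584,161.5,294),5.9)
im=viewer.grab_frame("scene")[:,:,::-1]
cv2.imwrite("pics/s7.png",im)
```

```text
shift cm [  0.29  20.59 -45.73] turn rad 0.117 y now 12.6 q6 -48.1 tcp [ 482.8 -329.7  298.8] toolx [ 0.008 -0.005 -1.   ] toolz [ 0.22 -0.98  0.01] F [-0.7  0.2 -1.5] w 17.6 t 10.175
```

View pics/s7.png

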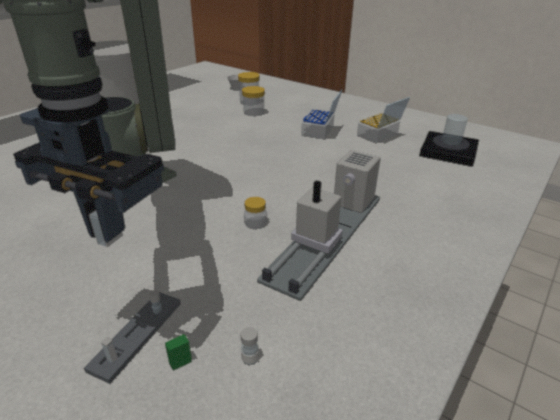

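>>> {"op": "move_arm", "data": {
  "moves": [
    [[0,1,-2],0.01,-1],
    [[0,3,-6],0.03,-1],
    [[0,5,-11],0.05,-1],
    [[0,7.3,-16],0.07,-1],
    [[0,9.6,-21],0.09,-1],
    [[0,11.9,-26],0.117,-1],
    [[0,14.2,-31],0.117,-1],
    [[0,16.5,-36],0.117,-1],
    [[0,18.4,-40],0.117,-1],
    [[0,19.6,-43.5],0.117,-1],
    [[0,20.3,-45],0.117,-1],
    [[0,20.6,-45.7],0.117,-1],
    [[0,20.6,-45.7],0.117,-1],
    [[0,20.6,-45.7],0.117,-1]
  ]
}}

```text
time_s: 11.98
ee_pos: [582.8, 161.0, 294.2]
ee_rot: [-31.7, 90.0, -115.8]
force: [0.1, -0.3, -0.8]
gripper_width: 18.0
```

Run:
```python
from h import *
import cv2
plan((584,161.5,165.4),5.9)
c=viewer.get_calibration("wrist");print(c['eye'],c['rotation'])
im=viewer.grab_frame("wrist")[:,:,::-1]
cv2.imwrite("pics/w8.png",im)
im=viewer.grab_frame("scene")[:,:,::-1]
cv2.imwrite("pics/s8.png",cv2.resize(im[50:300,200:430],None,fx=2.4,fy=2.4,interpolation=cv2.INTER_CUBIC))
```

```text
shift cm [12.88  0.13 -0.05] turn rad -0.001 y now 5.8 q6 8.5 tcp [582.8 161.  294.2] toolx [-0. -0. -1.] toolz [ 0.1  -0.99  0.  ] F [ 0.1 -0.3 -0.8] w 18.0 t 11.975
[575.2857942  236.23891836 386.61334747] [1.64251396e+02 3.87059032e-02 5.79613820e+00]
```

View pics/w8.png

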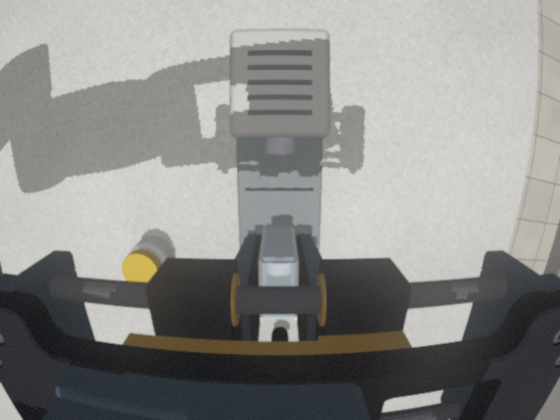

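View pics/s8.png

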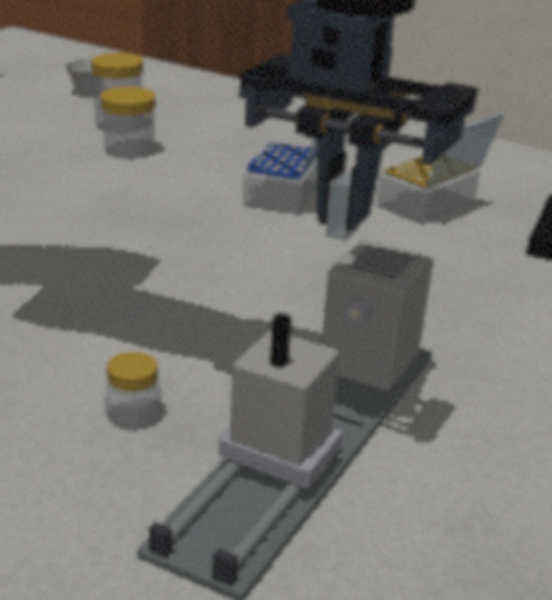

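Run:
```python
import cv2
im=cv2.imread("pics/w8.png")
cv2.imwrite("pics/w8c.png",cv2.resize(im[15:225,215:345],None,fx=2.8,fy=2.8,interpolation=cv2.INTER_CUBIC))
```

```text
(no output)
```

View pics/w8c.png

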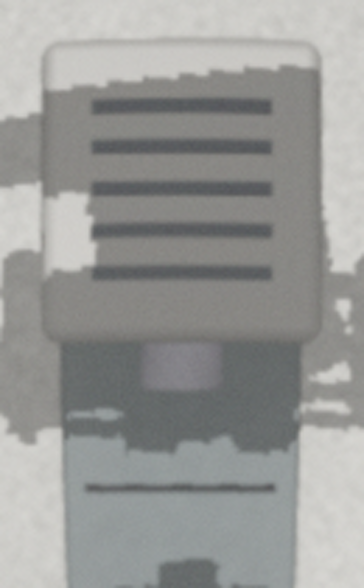

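Run:
```python
from h import *
e=np.array([575.2857942,236.23891836,386.61334747]);K=cal("wrist")[0]
C=(K,e,Ro.from_euler('xyz',[164.251396,.0387,5.79614],degrees=True).as_matrix())
def A(x,y): return np.array([(x+.5)/2.8-.5+215,(y+.5)/2.8-.5+15])
obs=[((-40,65,130),A(42,340)),((40,65,130),A(322,340)),((-40,155,130),A(44,41)),((40,155,130),A(320,41)),((0,0,12),A(180.5,488))]
v,r=fit(C,obs,[584,160,.1],True);print(v[:2],np.degrees(v[2]),r.round(1).tolist())
print("nose mid", onz(C,A(181,370),113,True), "pred", w(v,(0,57,113)))
for a,b in (((66,488),(298,488)),((85,488),(275,488))):
  l,m=onz(C,A(*a),12,True),onz(C,A(*b),12,True);print((l+m)/2,np.linalg.norm(m-l),np.degrees(np.arctan2(m[1]-l[1],m[0]-l[0])))
```

```text
[583.97066379 161.83436319] 5.805215227940136 [[-0.7, 1.6], [0.7, 1.7], [-1.5, -1.8], [1.5, -1.6], [0.1, -0.2]]
nose mid [578.04957357 217.67325565 113.        ] pred [578.20529313 218.54203905 113.        ]
[584.52916203 161.79122771  12.        ] 97.77741802266738 5.818934748316721
[583.68282482 161.65088293  12.        ] 79.93444688907728 5.812295092389205
```

The photometer pose is now consistent from three views: light path at (584.0, 161.8), yaw 5.8°. I'll lower the cell straight between the noses.

>>> {"op": "move_arm", "data": {
  "moves": [
    [[2,0.12,-0.08],0,-1],
    [[5,0.12,-0.08],0,-1],
    [[8,0.12,-0.08],0,-1],
    [[10.5,0.12,-0.08],0,-1],
    [[12,0.12,-0.08],0,-1],
    [[12.8,0.12,-0.08],0,-1],
    [[12.8,0.12,-0.08],0,-1],
    [[12.8,0.12,-0.08],0,-1],
    [[12.8,0.12,-0.08],0,-1]
  ]
}}

```text
time_s: 13.2
ee_pos: [584.3, 163.2, 167.1]
ee_rot: [100.7, 89.9, 16.6]
force: [-0.0, 0.6, -0.8]
gripper_width: 17.9
```

Run:
```python
from h import *
import cv2
for i in range(3): plan((584,161.8,165.4),5.8); im=viewer.grab_frame("scene")[:,:,::-1]
cv2.imwrite("pics/s9.png",cv2.resize(im[80:300,210:430],None,fx=2.7,fy=2.7,interpolation=cv2.INTER_CUBIC))
C=cal("scene")
v=(584,161.8,np.radians(5.8))
f=lambda p:((proj(C,p)-[210,80]+.5)*2.7-.5).round(0)
for z in(75,125):
  for l in ((9,-17),(-9,-17),(9,17)): print(z,l,f(w(v,(*l,z))))
print("nose",f(w(v,(0,50,100))))
im=viewer.grab_frame("wrist")[:,:,::-1]
cv2.imwrite("pics/w9.png",im)
```

```text
shift cm [ 0.17 -0.05  0.14] turn rad 0.002 y now 5.9 q6 8.6 tcp [584.3 163.2 167.1] toolx [ 0.002  0.    -1.   ] toolz [ 0.1  -0.99 -0.  ] F [-0.   0.6 -0.8] w 17.9 t 13.2
shift cm [ 0.15 -0.04  0.14] turn rad 0.002 y now 5.9 q6 8.6 tcp [584.2 163.2 166.9] toolx [ 0.001  0.    -1.   ] toolz [ 0.1  -0.99 -0.  ] F [ 0.1  0.2 -1.2] w 17.9 t 13.25
shift cm [ 0.15 -0.03  0.14] turn rad 0.002 y now 5.9 q6 8.6 tcp [584.2 163.2 166.9] toolx [ 0.001  0.    -1.   ] toolz [ 0.1  -0.99 -0.  ] F [-0.4  0.1  0.5] w 17.8 t 13.3
75 (9, -17) [346. 335.]
75 (-9, -17) [326. 328.]
75 (9, 17) [363. 316.]
125 (9, -17) [351. 282.]
125 (-9, -17) [331. 276.]
125 (9, 17) [369. 265.]
nose [372. 272.]
```

View pics/s9.png

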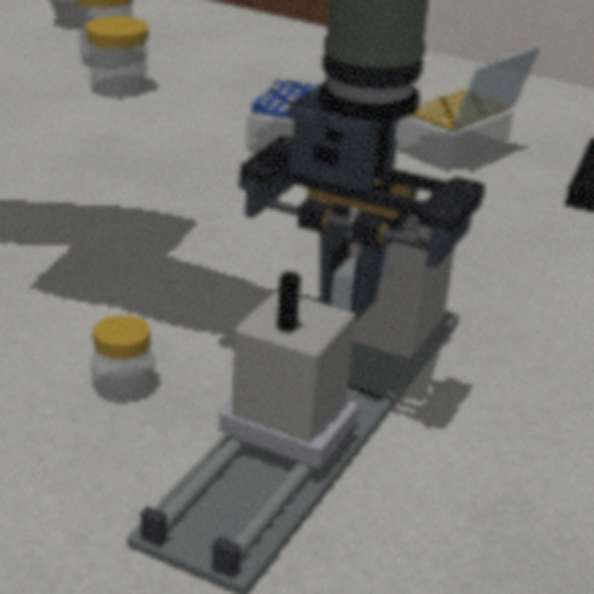

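View pics/w9.png

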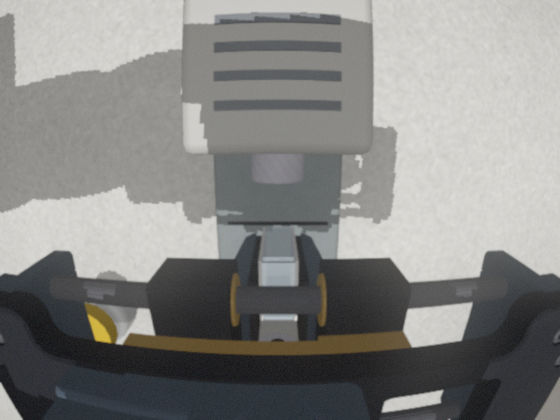

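The cell sits between the noses and lines up with the lamp nose (centre column 278, cell 279). A trim of 1.5 mm down and 1.4 mm along the beam remains.

>>> {"op": "move_arm", "data": {
  "moves": [
    [[0.15,-0.03,0.14],0,-1],
    [[0.15,-0.03,0.14],0,-1],
    [[0.15,-0.03,0.14],0,-1],
    [[0.15,-0.03,0.14],0,-1],
    [[0.15,-0.03,0.14],0,-1],
    [[0.15,-0.03,0.14],0,-1]
  ]
}}

```text
time_s: 14.15
ee_pos: [583.8, 161.7, 164.8]
ee_rot: [169.3, 90.0, 85.2]
force: [-0.6, -0.7, -0.6]
gripper_width: 17.8
```

Run:
```python
from h import *
import cv2
plan((584,161.8,165.4),5.8)
C=cal("wrist"); im=viewer.grab_frame("wrist")[:,:,::-1]
plan((584,161.8,165.4),5.8)
v=(584,161.8,np.radians(5.8))
o=np.array([240,140]);s=6
big=cv2.resize(im[140:235,215:340],None,fx=s,fy=s,interpolation=cv2.INTER_CUBIC)
for l in ((-9,17,125),(9,17,125),(-9,-17,125),(9,-17,125),(-9,17,75),(9,17,75),(0,50,113),(-13,50,100),(13,50,100)):
  p=proj(C,w(v,l),True); print(l,p.round(1))
o2=im[140:340,200:360]
big=cv2.resize(o2,None,fx=3,fy=3,interpolation=cv2.INTER_CUBIC)
for l in ((-9,17,125),(9,17,125),(-9,-17,125),(9,-17,125),(-9,17,75),(9,17,75)):
  q=((proj(C,w(v,l),True)-[200,140]+.5)*3-.5).astype(int); cv2.drawMarker(big,tuple(int(a) for a in q),(0,0,255),0,10,1)
cv2.imwrite("pics/w10.png",big)
im=viewer.grab_frame("top")[:,:,::-1]
cv2.imwrite("pics/top2.png",im)
```

```text
shift cm [-0.06  0.02 -0.01] turn rad 0.002 y now 5.9 q6 8.5 tcp [583.8 161.7 164.8] toolx [ 0.  0. -1.] toolz [ 0.1  -0.99 -0.  ] F [-0.6 -0.7 -0.6] w 17.8 t 14.15
shift cm [-0.06  0.02 -0.01] turn rad 0.002 y now 5.9 q6 8.5 tcp [583.8 161.7 164.8] toolx [ 0.  0. -1.] toolz [ 0.1  -0.99 -0.  ] F [-0.3  0.8 -0.1] w 17.9 t 14.2
(-9, 17, 125) [258.1 260.1]
(9, 17, 125) [298.7 260.2]
(-9, -17, 125) [259.8 323.1]
(9, -17, 125) [296.7 323.2]
(-9, 17, 75) [263.  225.7]
(9, 17, 75) [293.6 225.8]
(0, 50, 113) [278.5 181.6]
(-13, 50, 100) [251.9 177.1]
(13, 50, 100) [305.  177.1]
```

View pics/w10.png

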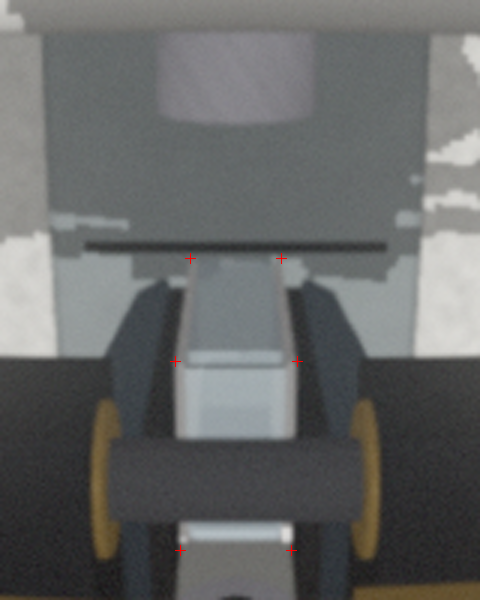

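View pics/top2.png

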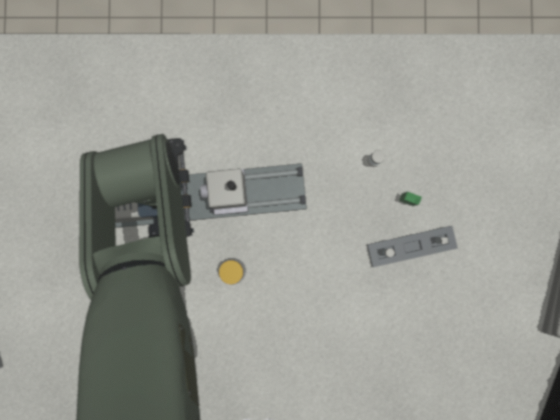

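The cell's corners match the prediction for the target pose, and the bystanders have not moved. Handing in.

Run:
```python
from h import *
print(env.job_done()); plan((584,161.8,165.4),5.8)
```

```text
the job is handed in; nothing more can be done
None
the job is handed in; nothing more can be done
```

I pushed the detector carriage against its stop blocks, then moved the long cell into the light path. The arm was still holding it there when I handed in, at about 14 s on the clock.

- **Carriage:** I pushed the post with closed fingers until the force rose to 18 N and it barely moved further. The later wrist and top views still show it at the stop.
- **Cell grip:** I gripped the cell by its frosted sides with 20 N. The opening read 17.8–18.0 mm for the 18 mm cell, so it is held fully. No finger touched the windows in the pictures.
- **Position:** The cell is upright within about 1 mm of the light path point I measured. In the last wrist picture its corners fall on the predicted marks to within about a pixel or two, and it lines up with the lamp nose.
- **Bystanders:** The other cell, the vials and the jar look unmoved in the last top view.
- **Disagreement:** The first top-view fit put the photometer about 3 mm off along the beam from three later wrist measurements, which agreed within about 1 mm. I used the wrist values. Across the beam all views agreed within about 0.5 mm.

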